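# Meter a few nuts from a scoop tin into the parts tin

## Task

Hold the steel scoop over the larger compartment of the open parts tin and tilt it slowly until the nuts begin to shift, so that two, three or four of the seven nuts drop into that compartment and the rest stay in the scoop. Then stand the scoop upright on the bench again where it stood, and let go. Pour the nuts, do not touch them with the fingers, and do not shift the parts tin, its open lid or the bottles and jar around it.

Things in the scene. Friction and masses are not known exactly. Their poses are not given: they have to be found in the camera images.
- scoop: plain sheet-steel scoop tin with seven nuts in it, open at top and front end, 0.15 kg, 42 mm wide, walls 3 mm. Origin under its middle on the underside; x points to the spout, z up. Body from x = -63 to 30 mm, side and rear walls 45 mm high, upper face of the flat floor at z = 3 mm. Starts upright on the bench, spout within 85 deg of world +x
- scoop_grip (a point): good grasp point of the scoop, mid-width at (0, 0, 28) mm in its frame: take it across its 42 mm width (scoop y), fingers on the outside of the side walls, from above; the load lies about here
- spout_tip (a point): middle of the spout edge, where nuts leave, at (72, 0, 18) mm in the scoop's frame: from x = 30 mm the floor rises at 20 deg to it between cheeks 30 mm high, 44 mm over their outsides. Nuts do not leave before about 15 deg of spout-down tilt, mostly at 18 to 32 deg (friction varies), in bursts of one to four with stops between; they fly forward up to 40 mm while falling; tilting back stops them
- parts_tin: flat steel tin with a hinged lid standing open, 100 x 144 mm, 0.42 kg. Origin under the middle, x toward hinge and lid, z up. Walls 32 mm high, 2 mm thick, floor 2 mm. A divider 26 mm high at y = -15 mm parts it: the larger compartment is x -42 to 44, y -14 to 68 mm, the smaller y -68 to -16 mm. The open lid stands over the +x wall, 144 mm wide, top about 127 mm up
- compartment (a point): middle of the larger compartment's floor, at (1, 27, 2) mm in the parts tin's frame
- parts_tin_lid (a joint): lid hinge of the parts tin, rad: 0 shut, 1.75 fully open; starts open at 1.68 to 1.74 and stays there by its weight
- glue_bottle: glue bottle, 54 mm wide, 160 mm high, bystander, loose; origin under its middle
- screw_jar: screw-top glass jar, 68 mm wide, 95 mm high, bystander, loose; origin under its middle
- spray_can: spray can, 65 mm wide, 194 mm high, bystander, loose; origin under its middle
- nut1: loose plain steel hex nut, 24 mm across flats, 13 mm thick, 40 g, bore 15 mm; all seven alike. Origin at its centre, z along the bore. At the start it lies flat somewhere in the scoop (the seven lie in two to three layers)
- nut2: loose plain steel hex nut, 24 mm across flats, 13 mm thick, 40 g, bore 15 mm; all seven alike. Origin at its centre, z along the bore. At the start it lies flat somewhere in the scoop (the seven lie in two to three layers)
- nut3: loose plain steel hex nut, 24 mm across flats, 13 mm thick, 40 g, bore 15 mm; all seven alike. Origin at its centre, z along the bore. At the start it lies flat somewhere in the scoop (the seven lie in two to three layers)
- nut4: loose plain steel hex nut, 24 mm across flats, 13 mm thick, 40 g, bore 15 mm; all seven alike. Origin at its centre, z along the bore. At the start it lies flat somewhere in the scoop (the seven lie in two to three layers)
- nut5: loose plain steel hex nut, 24 mm across flats, 13 mm thick, 40 g, bore 15 mm; all seven alike. Origin at its centre, z along the bore. At the start it lies flat somewhere in the scoop (the seven lie in two to three layers)
- nut6: loose plain steel hex nut, 24 mm across flats, 13 mm thick, 40 g, bore 15 mm; all seven alike. Origin at its centre, z along the bore. At the start it lies flat somewhere in the scoop (the seven lie in two to three layers)
- nut7: loose plain steel hex nut, 24 mm across flats, 13 mm thick, 40 g, bore 15 mm; all seven alike. Origin at its centre, z along the bore. At the start it lies flat somewhere in the scoop (the seven lie in two to three layers)

How it is judged:
By the outcome, as a careful person would: the job done as asked, in the order asked, and still so for the second after the job is handed in, with the robot touching nothing.
It also fails if it takes over 72 s, if anything falls off the work surface, if the arm or the gripper's body presses on something with over 40 N, if the wrist force passes 120 N, or if a joint passes its speed limit or range.

## Robot

A 7-joint arm with a two-finger parallel gripper is mounted at the origin on a cart in front of the work surface, level with it; the furniture and walls round the work are solid. World frame = base frame: x ahead of the robot, y to its left, z up, the work surface at z = 0. Lengths are in m, angles in rad, forces in N, time in s.
With the tool pointing down it reaches from about 0.4 to 0.875 m from the base axis. Payload 4.4 kg.
Tool frame: the origin (TCP) lies at the very end of the fingers, on their centre line; the grasp point (between the pads) lies 19 mm behind it (r.grasp_offset is the distance from the TCP to the grasp point, in m); z points along the fingers, y is the direction in which the jaws open and shut (so a half turn about z gives the same grasp; the last joint's range is limited). The gripper opens to 85 mm and grips with 20 to 120 N. Pads are 22 mm wide; open, the fingers measure 114 mm over their backs; the gripper's body (76 mm by 85 mm) begins 54 mm behind the grasp point. The pads swing forward as they close: fully open they stand 13 mm farther back than shut.
Start: joints at [1.071, 0.628, 0.038, 1.517, -0.027, 0.996, -0.02], TCP at [0.273, -0.59, 0.231] pointing down, gripper open.
Joint ranges: [-3.06, 3.06], [-0.37, 2.12], [-1.25, 1.32], [0.18, 2.47], [-1.1, 4.24], [0.23, 1.98], [-2.94, 2.94]. Speed limits (rad/s): [2.57, 2.57, 3.14, 3.14, 3.14, 3.14, 3.14].

## Interface

Orientations are given as a unit quaternion [x, y, z, w].
In Python, from bench import r, viewer gives the robot as it stands. The module is installed in compiled form; this text tells all that it offers.
- The arm moves only by the shell command python3 -m creep 'ROWS' [FORCE]. ROWS is JSON, a list of rows, each a list of 7 numbers: the closure, from 0 (fully open) to 1 (shut), then the shift along the tool's x, y, z in m, then the turn, a rotation vector about the tool's x, y, z in degrees. A call has 1 to 5 rows; each row is the pose to reach, as a shift and turn from the pose measured when the call began, along the tool's axes at that moment; what a row does not reach only later rows make up. A row lasts 1/8 s, in which the tool goes at most 62.5 mm and 10.7 degrees, less where a joint would pass 70% of its speed; a pose out of reach is approached as far as the arm can. A call with a gripper value outside its range is refused whole. The fingers move at their own pace and stop on an object; FORCE is the grip in N (left out, the last holds). Time passes only in rows, so rows that repeat a pose let the fingers close. It gives the time, the measured TCP pose, the force and the opening at its end, in the units of the state.
- r.observe(): the state, without advancing time (a new reading comes with each control period).
- viewer.capture(name): name is "side" or "top"; returns the picture (384x512x3 uint8, blue, green, red); there is no depth.
- viewer.camera_info(name): a dict with "fx", "fy", "cx", "cy" (pixels), "D" ([k1, k2, p1, p2, k3] as OpenCV has them; the pictures are not rectified), "origin" and "attitude" of the camera in the world. Camera axes: x right, y up, looking along -z (the intrinsics and any distortion apply to the point x, -y, -z); pixel columns grow to the right and rows downward; lengths in m; the calibration is good to about 2 mm. A picture is of the moment at which its call begins. camera_info takes no time and is no camera call.
- r.close_job(): hands the job in, once; it reports no verdict.
The state is a dict: "t": time; "q": joint angles; "qd": joint speeds; "effort": joint torques, N m; "tcp_pos": TCP position; "ee_rot": TCP orientation; "wrist_force": force on the tool from outside, world axes, zero at the start; "torque": the same for the moment, N m; "finger_gap": finger opening in m.
Only numpy, scipy, OpenCV 4.12 (cv2) and the standard library are available. Lean on these libraries where they do the work, as an engineer would, in place of code of your own. Each camera call takes 0.05 s, during which the arm holds its last target.

## Working session

There is one attempt and no reset: what is moved stays moved. The work goes in short steps, Python scripts to look and compute and a shell command to move; the robot and the scene stay as the last step left them, time stands still between calls to the robot, and variables do not carry over. Pictures are saved under pics/ and viewed, and the job is handed in when it is done.

```bash
mkdir -p pics
python3 - <<'E'
from bench import r, viewer
import cv2
for n in("side","top"):
    cv2.imwrite(f"pics/{n}0.png",viewer.capture(n)); print(n,viewer.camera_info(n))
print(r.observe(), r.grasp_offset)
E
```

```text
side {'fx': 409.27063191099137, 'fy': 409.27063191099137, 'cx': 257.6811750379898, 'cy': 187.62356732060238, 'D': array([-0.12721987,  0.        ,  0.        ,  0.        ,  0.        ]), 'origin': array([ 0.26182814, -0.41441026,  0.60844203]), 'attitude': array([ 0.4478155 , -0.06530503, -0.13784745,  0.88101908])}
top {'fx': 477.49136708099, 'fy': 477.49136708099, 'cx': 250.09850147746093, 'cy': 185.8522042842556, 'D': array([0.03326373, 0.        , 0.        , 0.        , 0.        ]), 'origin': array([0.4016902 , 0.29706718, 0.90955008]), 'attitude': array([-0.04327749,  0.01743924,  0.70966471, -0.70299284])}
{'t': 0.1, 'q': array([ 1.07120037,  0.62926649,  0.03844811,  1.51826503, -0.02698425,
        0.99629072, -0.01998478]), 'qd': array([-5.21336789e-04, -1.38232323e-03,  4.06695669e-04, -2.37349940e-03,
        7.90523793e-05,  4.20264753e-04,  5.25378720e-04]), 'effort': array([ 1.82552678e-03, -5.64539945e+01,  1.22995343e+00, -1.93974620e+01,
        1.12611821e-02,  5.42805632e-03,  5.69507193e-06]), 'tcp_pos': array([ 0.27299462, -0.58927965,  0.23047372]), 'ee_rot': array([ 9.76567073e-01,  2.15211568e-01, -2.00237925e-04, -8.31993090e-04]), 'wrist_force': array([ 0.00679911, -0.67477929,  0.358022  ]), 'torque': array([-0.04573696, -0.01913451, -0.01587815]), 'finger_gap': 0.08554544581508183} 0.0187
```

View pics/side0.png

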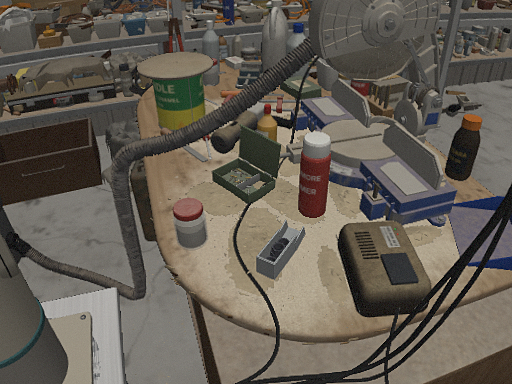

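View pics/top0.png

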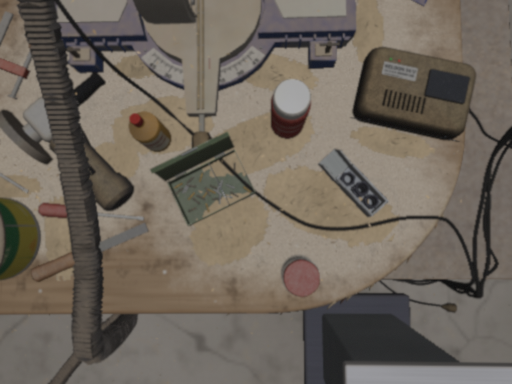

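```bash
cat > h.py <<'E'
import numpy as np, cv2
from bench import r, viewer
from scipy.spatial.transform import Rotation as R
def cam(n):
    c=viewer.camera_info(n); K=np.array([[c['fx'],0,c['cx']],[0,c['fy'],c['cy']],[0,0,1]]); return K,np.array(c['D']),np.array(c['origin']),R.from_quat(c['attitude']).as_matrix()
F=np.diag([1.,-1,-1])
def ray(n,uv):
    K,D,o,A=cam(n); p=cv2.undistortPoints(np.array(uv,float).reshape(-1,1,2),K,D).reshape(-1,2)
    d=np.c_[p,np.ones(len(p))]@(A@F).T
    return o,d/np.linalg.norm(d,axis=1)[:,None]
def onz(n,uv,z):
    o,d=ray(n,uv); return o+d*((z-o[2])/d[:,2])[:,None]
def proj(n,P):
    K,D,o,A=cam(n); M=(A@F).T
    return cv2.projectPoints(np.array(P,float).reshape(-1,3),cv2.Rodrigues(M)[0],-M@o,K,D)[0].reshape(-1,2)
def tri(u1,u2):
    o1,d1=ray('side',[u1]);o2,d2=ray('top',[u2]);d1=d1[0];d2=d2[0]
    s=np.linalg.lstsq(np.c_[d1,-d2],o2-o1,rcond=None)[0]
    a,b=o1+s[0]*d1,o2+s[1]*d2
    return (a+b)/2,np.linalg.norm(a-b)
def crop(n,img,x0,y0,x1,y1,k,name):
    c=cv2.resize(img[y0:y1,x0:x1],None,fx=k,fy=k,interpolation=cv2.INTER_CUBIC)
    for x in range((x0+9)//10*10,x1,10): cv2.putText(c,str(x),((x-x0)*k,8),0,.3,(0,255,255),1); cv2.line(c,((x-x0)*k,10),((x-x0)*k,14),(0,255,255),1)
    for y in range((y0+9)//10*10,y1,10): cv2.putText(c,str(y),(0,(y-y0)*k),0,.3,(0,255,255),1)
    cv2.imwrite(f'pics/{name}.png',c)
E
python3 - <<'E'
from h import *
t=cv2.imread('pics/top0.png');s=cv2.imread('pics/side0.png')
crop('top',t,300,130,410,230,7,'t_scoop');crop('top',t,140,120,270,230,6,'t_tin')
crop('side',s,200,120,330,290,3,'s_all')
print(onz('top',[[355,183],[210,190],[301,278]],0.0))
# hose
print(tri((123,200),(85,300)))
E
```

```text
[[0.48343358 0.13101443 0.        ]
 [0.47307013 0.40703167 0.        ]
 [0.30604546 0.23606964 0.        ]]
(array([ 0.19081027,  0.72952358, -0.21814173]), np.float64(0.0877886455904715))
```

Run:
```python
from h import *
s=cv2.imread('pics/side0.png')
crop('side',s,200,110,320,290,3,'s_all')
crop('side',s,240,210,320,285,8,'s_scoop')
crop('side',s,205,115,295,205,6,'s_tin')
```

```text
(no output)
```

View pics/t_scoop.png

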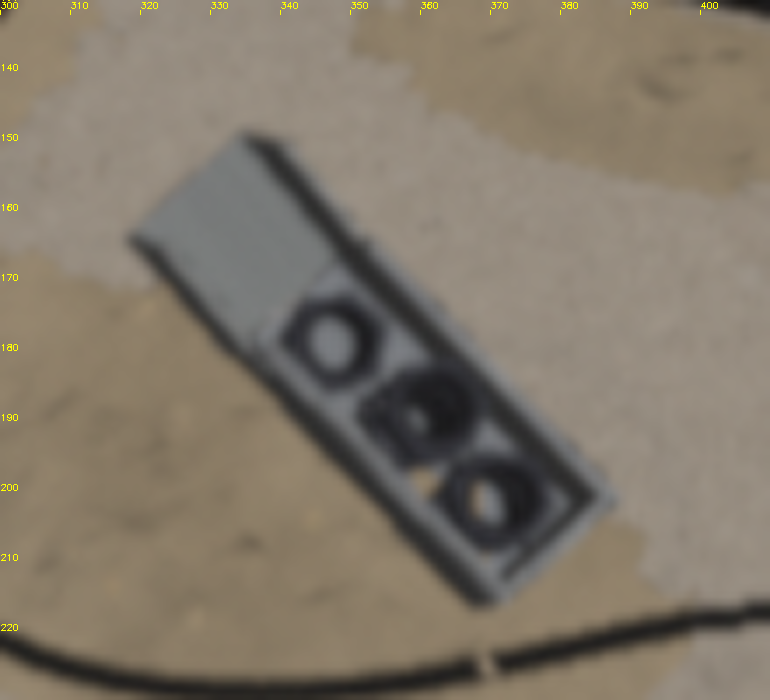

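View pics/t_tin.png

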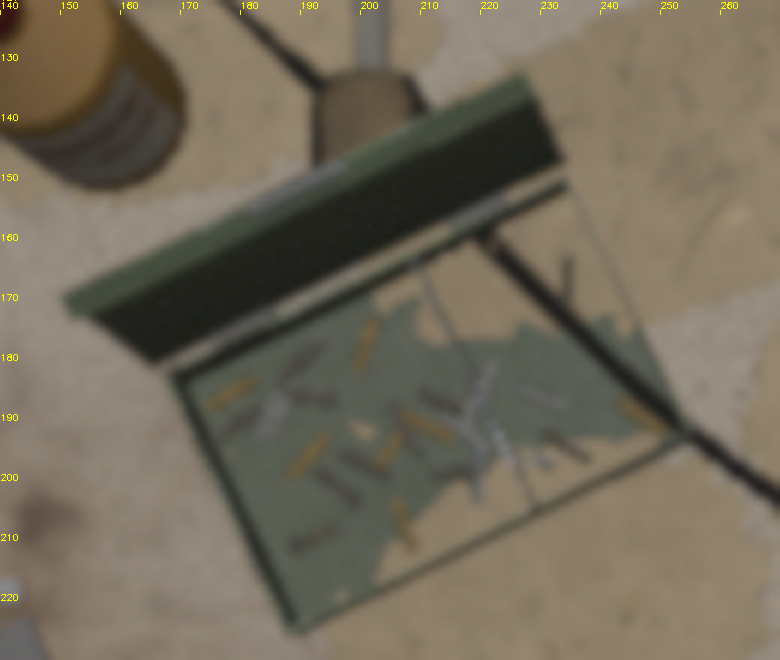

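View pics/s_scoop.png

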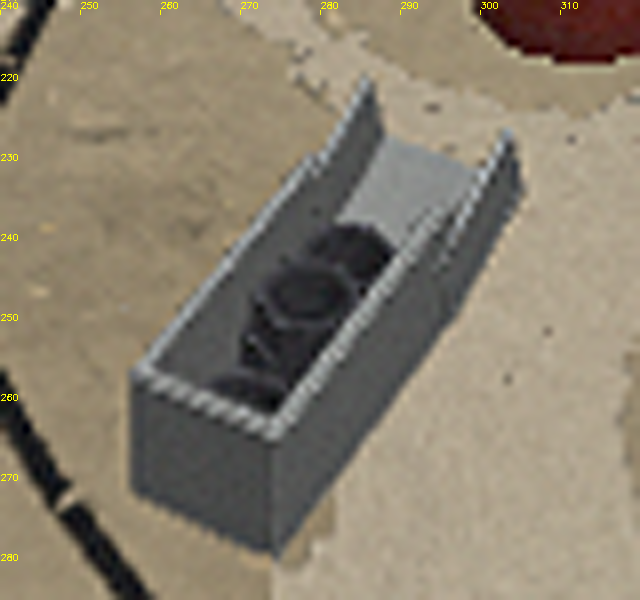

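View pics/s_tin.png

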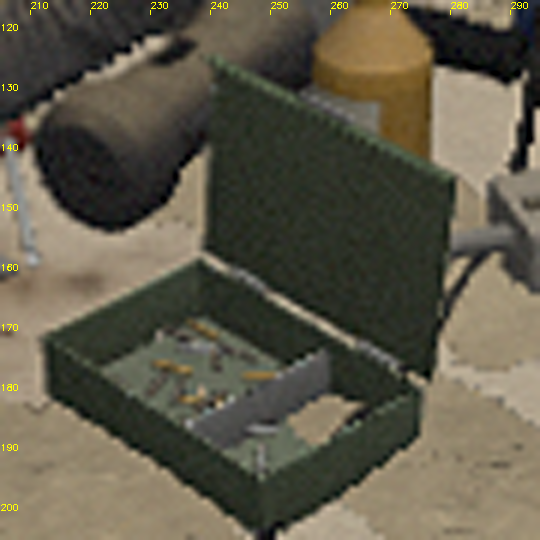

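Run:
```python
from h import *
np.set_printoptions(precision=4,suppress=True)
print('scoop tri'); 
for a,b in [((256,256.5),(371,216)),((274,264.5),(387,202)),((382/1,0),(0,0))][:2]: print(tri(a,b))
A=onz('top',[[371,216],[387,202]],.045)
B=onz('side',[[256,256.5],[274,264.5]],.045)
C=onz('side',[[256.5,272],[274.5,279.5]],.0)
T=onz('top',[[320,163],[334,150]],.018); T2=onz('side',[[288,226.5],[300,231.5]],.018)
print(A,B,C,T,T2)
print(np.linalg.norm(A[0]-A[1]),np.linalg.norm(B[0]-B[1]),np.linalg.norm(C[0]-C[1]),np.linalg.norm(T[0]-T[1]))
for X,Y in((A,T),(B,T)):
  d=T.mean(0)-X.mean(0); print('len(135)',np.linalg.norm(d[:2]),np.degrees(np.arctan2(d[1],d[0])))
# tin rim z=.032 : corners top: front-left(-x,+y) ; 
tt=[[189,225],[253,192],[235,150],[168,182]]
P=onz('top',tt,.032); print('tin top',P)
S=onz('side',[[211.5,172],[247,196],[274,181],[238,158.5]],.032);print('tin side',S)
Sb=onz('side',[[212,180],[248,205],[273,188]],0);print(Sb)
print('gluetop/spray',onz('side',[[312,216],[268,138],[189,245]],0.0))
print('spray top',onz('top',[[292,96]],.194),'jar top',onz('top',[[301,277]],.095),'glue',onz('top',[[137,121]],.16))
print('lid',onz('top',[[150,171],[228,135]],.127))
# hose height hypotheses
for z in(0,.2,.4,.6):print(z,onz('top',[[35,0],[65,120],[80,200],[88,290]],z)[:,:2].tolist())
```

```text
scoop tri
(array([0.4199, 0.1122, 0.0436]), np.float64(0.00010276569501366406))
(array([0.4453, 0.0828, 0.0429]), np.float64(0.0012731093688053581))
[[0.4198 0.1125 0.045 ]
 [0.4446 0.0835 0.045 ]] [[0.4196 0.111  0.045 ]
 [0.4453 0.0808 0.045 ]] [[0.4205 0.1121 0.    ]
 [0.4478 0.0828 0.    ]] [[0.5201 0.1982 0.018 ]
 [0.5443 0.1716 0.018 ]] [[0.5198 0.2003 0.018 ]
 [0.5384 0.1773 0.018 ]]
0.03815542163010042 0.03958294569435253 0.04006619364553228 0.03590362231493078
len(135) 0.13245671917735055 40.98045634552664
len(135) 0.13370454894511336 41.725442465457725
tin top [[0.4064 0.442  0.032 ]
 [0.466  0.3236 0.032 ]
 [0.5447 0.3565 0.032 ]
 [0.4863 0.4814 0.032 ]]
tin side [[0.404  0.4386 0.032 ]
 [0.4612 0.3148 0.032 ]
 [0.5408 0.3521 0.032 ]
 [0.4846 0.4792 0.032 ]]
[[0.4052 0.4491 0.    ]
 [0.4646 0.3206 0.    ]
 [0.5438 0.3667 0.    ]]
gluetop/spray [[0.5931 0.2357 0.    ]
 [0.6139 0.6128 0.    ]
 [0.3064 0.2287 0.    ]]
spray top [[0.6001 0.2581 0.194 ]] jar top [[0.3177 0.2424 0.095 ]] glue [[0.5729 0.5051 0.16  ]]
lid [[0.4958 0.4916 0.127 ]
 [0.5545 0.3616 0.127 ]]
0 [[0.8561422251309105, 0.7554531455859608], [0.6133106616327062, 0.6908491175499574], [0.4564769510985422, 0.6580008062203538], [0.2858845263978431, 0.6383773934074501]]
0.2 [[0.7562132536040378, 0.6546591423579833], [0.5667776643061847, 0.6042608253282211], [0.4444299515590815, 0.578635494236496], [0.31134891366852935, 0.5633270527938128]]
0.4 [[0.656284282077165, 0.553865139130006], [0.5202446669796632, 0.5176725331064851], [0.4323829520196208, 0.4992701822526381], [0.3368133009392155, 0.48827671218017554]]
0.6 [[0.5563553105502924, 0.45307113590202863], [0.4737116696531418, 0.43108424088474895], [0.4203359524801601, 0.41990487026878026], [0.3622776882099017, 0.41322637156653824]]
```

Run:
```python
from h import *
np.set_printoptions(precision=3,suppress=True)
side=[(300,55),(250,93),(200,120),(165,140),(135,150),(118,170),(122,200),(128,240)]
top=[(38,0),(50,50),(58,80),(65,120),(72,160),(79,200),(84,250),(88,290),(90,340)]
tt=np.array(top,float); q=np.linspace(0,340,120)
tx=np.interp(q,tt[:,1],tt[:,0])
for s in side:
    L=[(tri(s,(x,y)),y) for x,y in zip(tx,q)]
    (p,e),y=min(L,key=lambda l:l[0][1]); print(s,y,p,e)
```

```text
(300, 55) 17.142857142857142 [0.709 0.622 0.243] 0.000797759979748181
(250, 93) 128.57142857142858 [0.564 0.624 0.148] 0.0012713820254253215
(200, 120) 220.0 [0.416 0.62  0.089] 0.001789475700751471
(165, 140) 280.0 [0.31  0.625 0.042] 0.0014989207278843751
(135, 150) 325.7142857142857 [0.224 0.624 0.026] 0.0018287978567204132
(118, 170) 340.0 [ 0.172  0.651 -0.048] 0.02070274575949077
(122, 200) 340.0 [ 0.149  0.703 -0.192] 0.003165227688608043
(128, 240) 328.57142857142856 [ 0.122  0.8   -0.45 ] 0.0015473799183698552
```

```bash
cat >> h.py <<'E'
def Rt(yaw,pitch):
    # tool x along scoop x (yaw), pitched spout-down by pitch deg
    return (R.from_euler('z',yaw,degrees=True)*R.from_euler('y',pitch,degrees=True)*R.from_euler('x',180,degrees=True))
def plan(tcp,yaw,pitch):
    o=r.observe(); A=R.from_quat(o['ee_rot']); 
    d=A.inv().apply(np.array(tcp)-o['tcp_pos']); v=(A.inv()*Rt(yaw,pitch)).as_rotvec(degrees=True)
    print('t',round(o['t'],2),'tcp',o['tcp_pos'].round(4),'gap',round(o['finger_gap'],4),'F',o['wrist_force'].round(2))
    print('shift mm',(d*1e3).round(1),'turn',v.round(1))
E
python3 -c "
from h import *
print(viewer and r.observe()['q'].round(2))
plan([.478,.139,.2],41.3,0)"
```

```text
[ 1.07  0.63  0.04  1.52 -0.03  1.   -0.02]
t 0.1 tcp [ 0.273  -0.5893  0.2305] gap 0.0855 F [ 0.01 -0.67  0.36]
shift mm [ 492.1 -574.6   31.4] turn [ -0.1  -0.  -16.4]
```

```bash
python3 -m creep '[[0,0.03,-0.035,0,0,0,0],[0,0.065,-0.075,0,0,0,0],[0,0.1,-0.117,0,0,0,0],[0,0.135,-0.157,0,0,0,-2],[0,0.165,-0.195,0,0,0,-4]]' 40; python3 -c "
from h import *
print(r.observe()['q'].round(2))
plan([.478,.139,.2],41.3,0)"
```

```text
t: 0.72
tcp_pos: [0.3412, -0.3409, 0.2307]
ee_rot: [0.968, 0.25, -0.0, -0.001]
wrist_force: [-0.1, 0.0, 0.3]
finger_gap: 0.0854
[ 0.72  0.39  0.01  1.97 -0.    0.78 -0.33]
t 0.72 tcp [ 0.3412 -0.3409  0.2307] gap 0.0854 F [-0.14  0.04  0.32]
shift mm [ 352.1 -353.5   31.5] turn [ -0.1  -0.  -12.3]
```

```bash
python3 -m creep '[[0,0.04,-0.04,0,0,0,0],[0,0.08,-0.08,0,0,0,-3],[0,0.12,-0.12,0,0,0,-6],[0,0.16,-0.16,0,0,0,-9],[0,0.2,-0.2,0,0,0,-12]]'; python3 -c "
from h import *
print(r.observe()['q'].round(2))
plan([.478,.139,.12],41.3,0)"
```

```text
t: 1.35
tcp_pos: [0.4195, -0.0673, 0.2312]
ee_rot: [0.936, 0.351, 0.0, -0.001]
wrist_force: [0.6, -0.5, -1.0]
finger_gap: 0.0855
[ 0.18  0.31 -0.11  2.11  0.05  0.72 -0.82]
t 1.35 tcp [ 0.4195 -0.0673  0.2312] gap 0.0855 F [ 0.57 -0.49 -1.05]
shift mm [ 179.5 -116.9  111.5] turn [-0.1 -0.  -0.2]
```

```bash
python3 -m creep '[[0,0.045,-0.029,0.01,0,0,0],[0,0.09,-0.058,0.03,0,0,0],[0,0.135,-0.088,0.06,0,0,0],[0,0.18,-0.117,0.09,0,0,0],[0,0.18,-0.117,0.112,0,0,0]]'; python3 -c "
from h import *
plan([.478,.139,.12],41.3,0)
t=viewer.capture('top');s=viewer.capture('side')
crop('top',t,290,120,420,230,6,'t1');crop('side',s,220,170,340,290,5,'s1')
"
```

```text
t: 1.98
tcp_pos: [0.4788, 0.145, 0.1181]
ee_rot: [0.935, 0.354, 0.001, -0.002]
wrist_force: [-0.1, -1.3, -0.7]
finger_gap: 0.0854
t 1.98 tcp [0.4788 0.145  0.1181] gap 0.0854 F [-0.11 -1.33 -0.74]
shift mm [-4.5  4.  -1.9] turn [-0.2 -0.2  0.2]
```

View pics/s1.png

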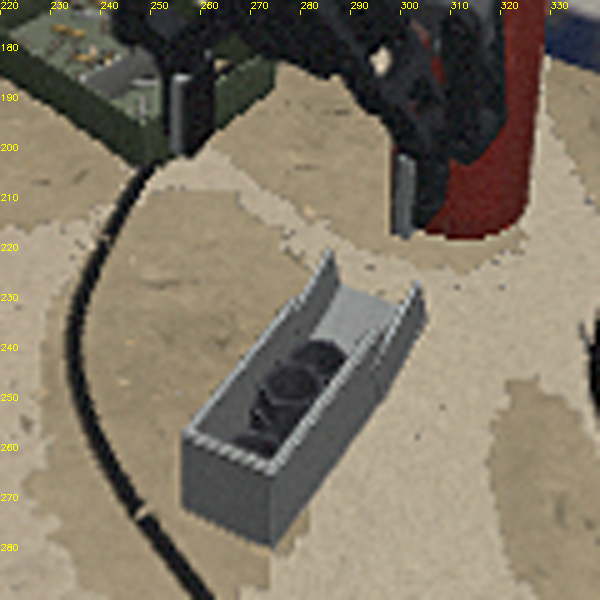

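View pics/t1.png

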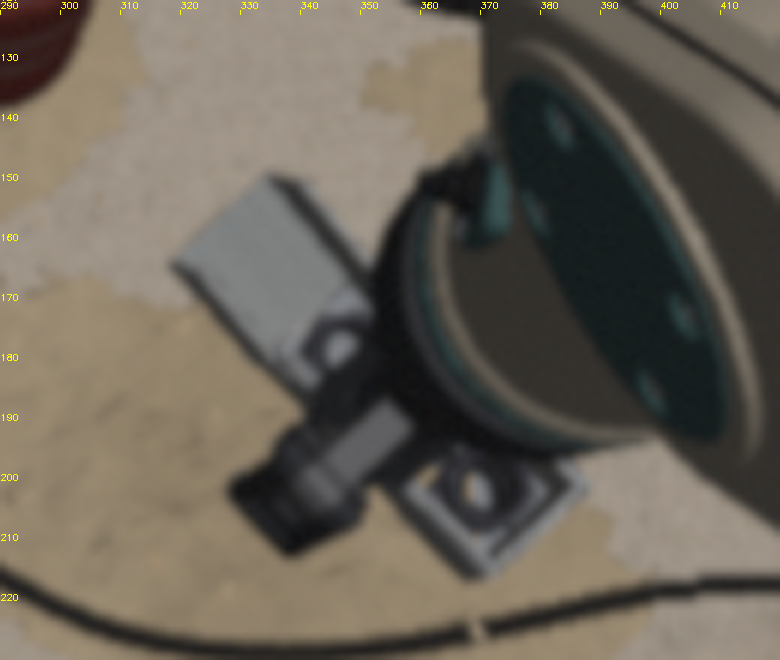

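```bash
python3 -m creep '[[0,-0.004,0.004,0.02,0,0,0],[0,-0.004,0.004,0.05,0,0,0],[0,-0.004,0.004,0.08,0,0,0],[0,-0.004,0.004,0.1,0,0,0],[0,-0.004,0.004,0.104,0,0,0]]'; python3 -c "
from h import *
plan([.478,.139,.012],41.3,0)
s=viewer.capture('side')
crop('side',s,220,170,340,290,5,'s2')
"
```

```text
t: 2.7
tcp_pos: [0.475, 0.133, 0.013]
ee_rot: [0.936, 0.351, -0.003, -0.001]
wrist_force: [0.7, -0.2, 0.9]
finger_gap: 0.0857
t 2.7 tcp [0.475 0.133 0.013] gap 0.0857 F [ 0.7  -0.19  0.93]
shift mm [ 6.2 -2.5  1. ] turn [-0.2  0.3 -0.2]
```

View pics/s2.png

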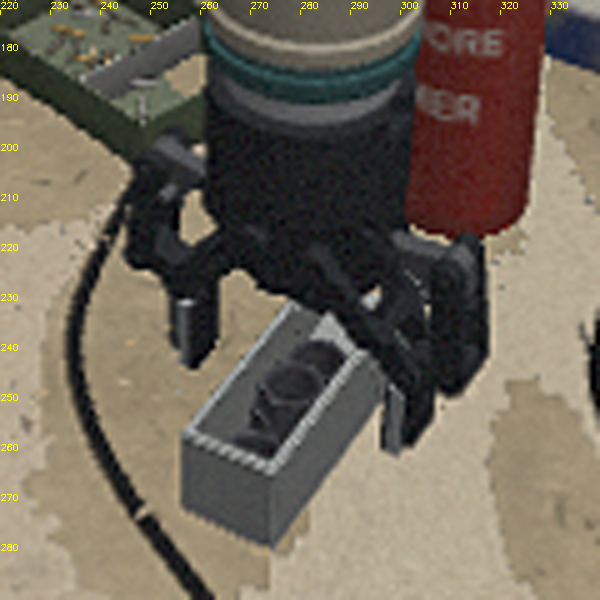

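```bash
python3 -m creep '[[0,0.005,-0.002,0.001,0,0,0],[0,0.006,-0.003,0.001,0,0,0],[0.3,0.006,-0.003,0.001,0,0,0],[0.4,0.006,-0.003,0.001,0,0,0],[0.45,0.006,-0.003,0.001,0,0,0]]' 50;python3 -c "
from h import *
plan([.478,.139,.012],41.3,0)
s=viewer.capture('side')
crop('side',s,220,170,340,290,5,'s3')
"
```

```text
t: 3.38
tcp_pos: [0.4778, 0.1394, 0.0123]
ee_rot: [0.936, 0.351, -0.003, -0.001]
wrist_force: [-0.6, -1.0, -1.4]
finger_gap: 0.0468
t 3.38 tcp [0.4778 0.1394 0.0123] gap 0.0468 F [-0.59 -1.02 -1.41]
shift mm [-0.1  0.5  0.3] turn [-0.2  0.3 -0.2]
```

View pics/s3.png

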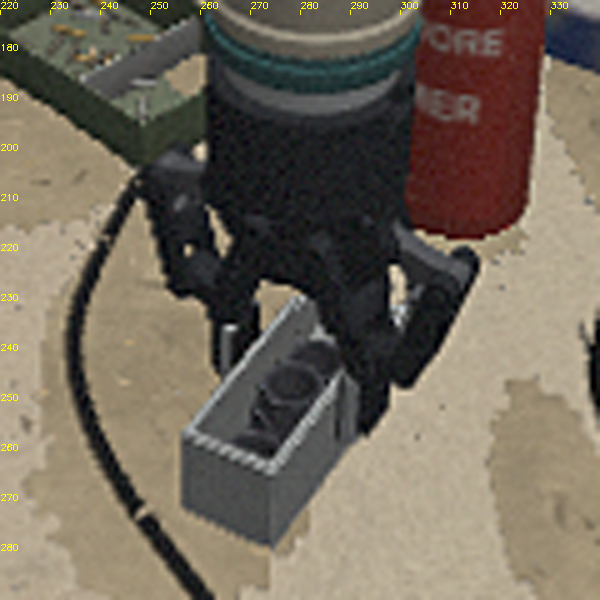

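Centred, and the scoop has not moved. Close fully and lift slightly.

```bash
python3 -m creep '[[0.5,0,0,0,0,0,0],[0.55,0,0,0,0,0,0],[0.7,0,0,0,0,0,0],[0.7,0,0,0,0,0,0]]' 50;python3 -c "
from h import *
plan([.478,.139,.012],41.3,0)
s=viewer.capture('side')
crop('side',s,220,170,340,290,5,'s4')
"
```

```text
t: 3.92
tcp_pos: [0.4782, 0.1392, 0.0124]
ee_rot: [0.936, 0.351, -0.003, -0.001]
wrist_force: [0.9, -1.2, 4.8]
finger_gap: 0.0411
t 3.92 tcp [0.4782 0.1392 0.0124] gap 0.0411 F [ 0.9  -1.23  4.83]
shift mm [-0.3 -0.   0.4] turn [-0.2  0.3 -0.2]
```

View pics/s4.png

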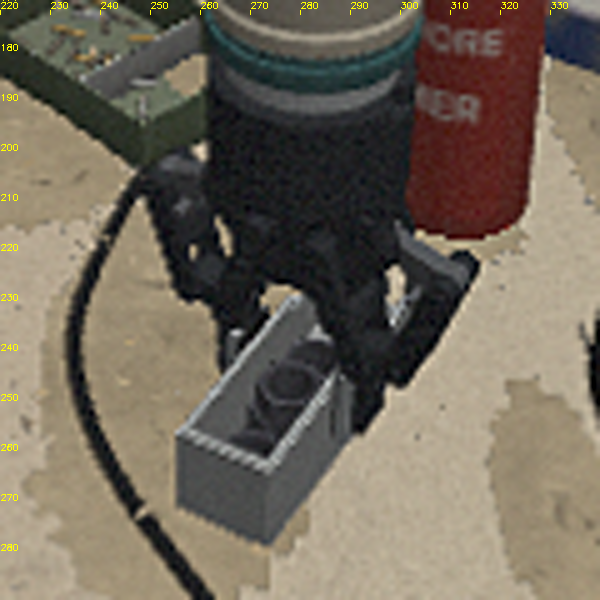

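```bash
python3 -m creep '[[0.7,0,0,-0.003,0,0,0],[0.7,0,0,-0.012,0,0,0],[0.7,0,0,-0.03,0,0,0],[0.7,0,0,-0.05,0,0,0],[0.7,0,0,-0.07,0,0,0]]' 50; python3 -m creep '[[0.7,0,0,-0.015,0,0,0],[0.7,0,0,-0.027,0,0,0],[0.7,0,0,-0.035,0,0,0],[0.7,0,0,-0.038,0,0,0],[0.7,0,0,-0.038,0,0,0]]';python3 -c "
from h import *
tip=np.array([.4453,.4179,.10])
tcp=lambda y,p: tip-Rt(y,p).apply([.072,0,-.0056])
print(tcp(25,0))
plan(tcp(25,0),25,0)
s=viewer.capture('side')
crop('side',s,220,130,350,290,4,'s5')
"
```

```text
t: 4.6
tcp_pos: [0.4778, 0.1393, 0.0831]
ee_rot: [0.936, 0.351, -0.003, -0.001]
wrist_force: [0.9, -0.4, -4.2]
finger_gap: 0.0414
t: 5.22
tcp_pos: [0.4779, 0.1393, 0.1209]
ee_rot: [0.936, 0.351, -0.004, -0.001]
wrist_force: [-0.2, 0.7, -4.3]
finger_gap: 0.0417
[0.38004584 0.38747149 0.0944    ]
t 5.22 tcp [0.4779 0.1393 0.1209] gap 0.0417 F [-0.23  0.72 -4.29]
shift mm [  89.6 -251.2   27. ] turn [-0.2  0.4 16.1]
```

View pics/s5.png

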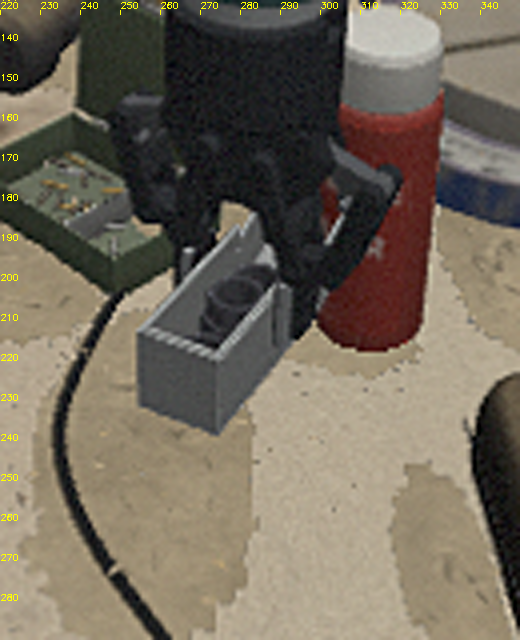

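```bash
python3 -m creep '[[0.7,0.003,-0.008,0,0,0,0],[0.7,0.009,-0.025,0,0,0,2],[0.7,0.018,-0.05,0,0,0,4],[0.7,0.027,-0.076,0,0,0,6],[0.7,0.036,-0.1,0,0,0,8]]' 50; python3 -c "
from h import *
tip=np.array([.4453,.4179,.10])
tcp=lambda y,p: tip-Rt(y,p).apply([.072,0,-.0056])
plan(tcp(25,0),25,0)"
```

```text
t: 5.9
tcp_pos: [0.4381, 0.2398, 0.1205]
ee_rot: [0.959, 0.285, -0.004, -0.001]
wrist_force: [-0.1, 0.1, -4.2]
finger_gap: 0.0415
t 5.9 tcp [0.4381 0.2398 0.1205] gap 0.0415 F [-0.09  0.06 -4.19]
shift mm [  32.2 -155.3   26.5] turn [-0.2  0.5  8.1]
```

```bash
python3 -m creep '[[0.7,0.006,-0.026,0,0,0,2],[0.7,0.012,-0.052,0,0,0,4],[0.7,0.018,-0.078,0.004,0,0,6],[0.7,0.024,-0.104,0.01,0,0,8],[0.7,0.029,-0.128,0.016,0,0,8]]' 50;python3 -m creep '[[0.7,0.002,-0.015,0.004,0,0,0],[0.7,0.003,-0.024,0.008,0,0,0],[0.7,0.003,-0.027,0.01,0,0,0],[0.7,0.003,-0.027,0.01,0,0,0]]' 50; python3 -c "
from h import *
print(r.observe()['q'].round(2))
tip=np.array([.4453,.4179,.10])
tcp=lambda y,p: tip-Rt(y,p).apply([.072,0,-.0056])
plan(tcp(25,0),25,0)
t=viewer.capture('top');s=viewer.capture('side')
crop('top',t,130,110,300,240,4,'t6');crop('side',s,170,90,300,220,5,'s6')
"
```

```text
t: 6.52
tcp_pos: [0.3911, 0.3644, 0.1042]
ee_rot: [0.976, 0.218, -0.005, -0.001]
wrist_force: [-0.7, -0.6, -4.8]
finger_gap: 0.0413
t: 7.02
tcp_pos: [0.3825, 0.3893, 0.0941]
ee_rot: [0.976, 0.217, -0.005, -0.0]
wrist_force: [0.0, -0.2, -3.1]
finger_gap: 0.0414
[-0.85  0.68  0.02  1.92 -0.03  0.55 -1.94]
t 7.03 tcp [0.3825 0.3893 0.0941] gap 0.0414 F [ 0.04 -0.2  -3.1 ]
shift mm [-3.   0.6 -0.2] turn [-0.1  0.5  0.1]
```

View pics/s6.png

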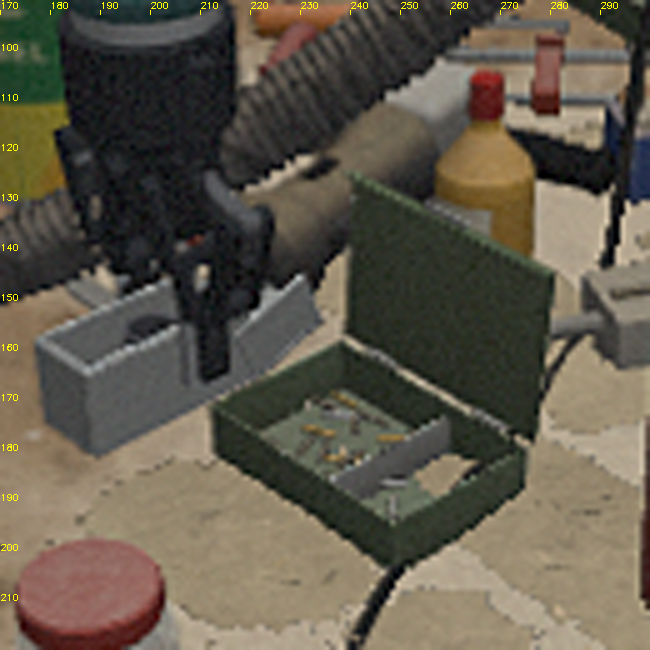

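View pics/t6.png

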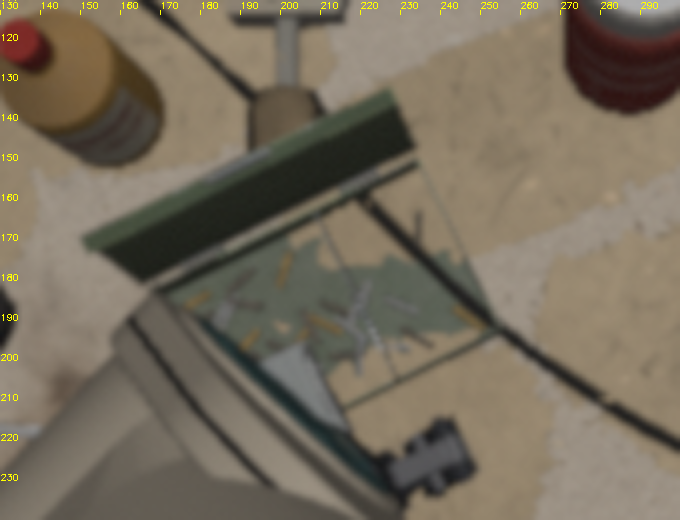

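```bash
cat >> h.py <<'E'
def pour(p,z=.056,tip=(.4453,.4179)):
    plan(np.array([tip[0],tip[1],z])-Rt(25,p).apply([.072,0,-.0056]),25,p)
def tinxy(P): 
    d=np.array(P)[...,:2]-[.473,.401]; c,s=np.cos(np.radians(25)),np.sin(np.radians(25))
    return np.c_[d[...,0]*c+d[...,1]*s,-d[...,0]*s+d[...,1]*c]
E
python3 -c "
from h import *
print(tinxy(onz('top',[[206,197]],.1)))
o=r.observe();print(o['tcp_pos']+R.from_quat(o['ee_rot']).apply([.072,0,-.0056]))
pour(6);pour(12)"
```

```text
[[-0.01749595  0.00902957]]
[0.44803786 0.41968662 0.09936748]
t 7.12 tcp [0.3828 0.3892 0.0944] gap 0.0411 F [-0.14  0.64 -4.25]
shift mm [-3.1  0.5 36.5] turn [-0.1 -5.5  0.1]
t 7.12 tcp [0.3828 0.3892 0.0944] gap 0.0411 F [-0.14  0.64 -4.25]
shift mm [-2.5  0.4 28.9] turn [ -0.1 -11.5   0.1]
```

```bash
python3 -m creep '[[0.7,-0.001,0,0.005,0,-1,0],[0.7,-0.002,0,0.013,0,-3,0],[0.7,-0.002,0,0.021,0,-6,0],[0.7,-0.003,0,0.027,0,-9,0],[0.7,-0.003,0,0.029,0,-11.5,0]]' 60; python3 -m creep '[[0.7,0,0,0,0,0,0],[0.7,0,0,0,0,0,0]]'; python3 -c "
from h import *
print(r.observe()['q'].round(2))
pour(12);pour(18);pour(24);pour(30)
s=viewer.capture('side')
crop('side',s,170,90,300,220,5,'s7')
"
```

```text
t: 7.75
tcp_pos: [0.3803, 0.3875, 0.0644]
ee_rot: [0.971, 0.216, -0.104, 0.022]
wrist_force: [0.2, -0.5, -6.3]
finger_gap: 0.0413
t: 8.0
tcp_pos: [0.3803, 0.3872, 0.064]
ee_rot: [0.971, 0.215, -0.104, 0.022]
wrist_force: [-0.1, -0.7, -4.6]
finger_gap: 0.0412
[-0.77  0.8  -0.04  1.76 -0.07  0.78 -1.88]
t 8.0 tcp [0.3803 0.3872 0.064 ] gap 0.0412 F [-0.11 -0.69 -4.6 ]
shift mm [-0.1 -0.3 -1.5] turn [-0.1  0.2  0. ]
t 8.0 tcp [0.3803 0.3872 0.064 ] gap 0.0412 F [-0.11 -0.69 -4.6 ]
shift mm [-0.3 -0.4 -9.1] turn [-0.1 -5.8  0. ]
t 8.0 tcp [0.3803 0.3872 0.064 ] gap 0.0412 F [-0.11 -0.69 -4.6 ]
shift mm [  0.3  -0.4 -16.6] turn [ -0.1 -11.8   0. ]
t 8.0 tcp [0.3803 0.3872 0.064 ] gap 0.0412 F [-0.11 -0.69 -4.6 ]
shift mm [  1.7  -0.4 -24.1] turn [ -0.1 -17.8   0.1]
```

View pics/s7.png

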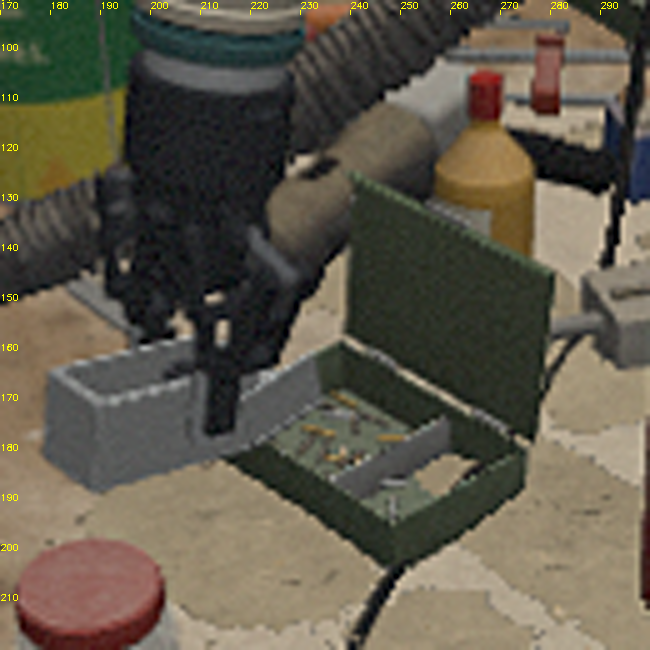

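```bash
python3 -m creep '[[0.7,0,0,-0.003,0,-1,0],[0.7,0,0,-0.0045,0,-2,0],[0.7,0,0,-0.0055,0,-3,0],[0.7,0,0,-0.0055,0,-3,0]]'
cat > look.py <<'E'
import sys
from h import *
n=sys.argv[1]; p=float(sys.argv[2])
s=viewer.capture('side'); t=viewer.capture('top')
b=cv2.imread('pics/side0.png').astype(int)
a=cv2.resize(s[130:210,170:260],None,fx=6,fy=6,interpolation=cv2.INTER_CUBIC); c=cv2.resize(t[145:235,160:240],None,fx=3,fy=3,interpolation=cv2.INTER_CUBIC)
o=np.zeros((480,540+240,3),np.uint8); o[:480,:540]=a; o[:270,540:]=c
cv2.imwrite(f'pics/{n}.png',o)
st=r.observe(); A=R.from_quat(st['ee_rot']).as_matrix(); print('tilt',np.degrees(np.arcsin(-A[2,0])).round(2),'tip',(st['tcp_pos']+A@[.072,0,-.0056]).round(4))
pour(p)
E
python3 look.py p15 17
```

```text
t: 8.55
tcp_pos: [0.3817, 0.3879, 0.0696]
ee_rot: [0.968, 0.215, -0.129, 0.027]
wrist_force: [0.1, -0.7, -4.9]
finger_gap: 0.0414
tilt 15.2 tip [0.4453 0.4177 0.0561]
t 8.65 tcp [0.3811 0.3877 0.0695] gap 0.0415 F [-0.88 -0.53 -4.14]
shift mm [-0.1 -0.2 -2.2] turn [-0.1 -1.8  0.1]
```

View pics/p15.png

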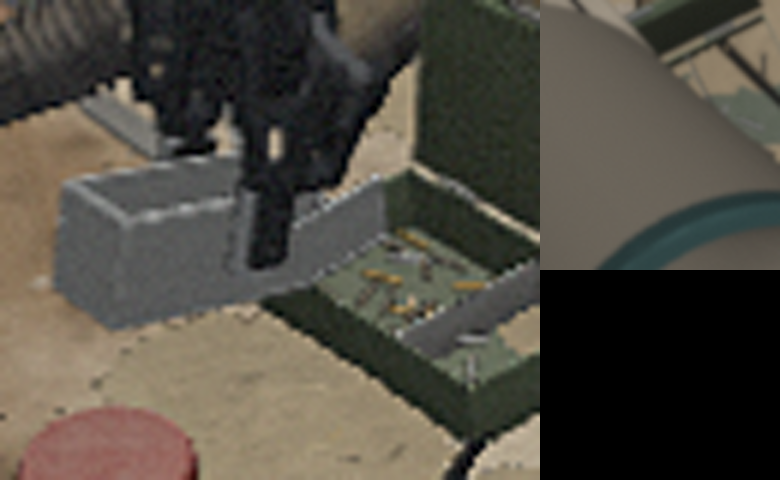

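```bash
sed -i 's/; t=viewer.capture(.top.)//; s/^a=.*/a=cv2.resize(s[120:210,170:270],None,fx=8,fy=8,interpolation=cv2.INTER_CUBIC)[:600]/; s/^o=np.zeros.*/o=a/' look.py; sed -i "s/^print/print/; s/'tilt',/'eff',st['effort'][[1,3,5]].round(2),'tilt',/" look.py
python3 -c "
from h import *
c,s=np.cos(np.radians(25)),np.sin(np.radians(25))
for x,y in((0,27),(20,27),(0,45),(20,45),(30,60),(-20,27)):
  P=[.473+(x*c-y*s)/1e3,.401+(x*s+y*c)/1e3,.009]; print(x,y,proj('side',[P]))"
python3 -m creep '[[0.7,0,0,-0.001,0,-0.9,0],[0.7,0,0,-0.0022,0,-1.8,0],[0.7,0,0,-0.0022,0,-1.8,0]]'; python3 look.py p17 18
```

```text
0 27 [[235.21039833 178.20768802]]
20 27 [[241.12494589 175.18271249]]
0 45 [[230.74739675 175.3156408 ]]
20 45 [[236.64528864 172.35022566]]
30 60 [[235.88131863 168.59766222]]
-20 27 [[229.17584944 181.29548702]]
t: 9.02
tcp_pos: [0.3821, 0.3881, 0.0716]
ee_rot: [0.966, 0.214, -0.144, 0.031]
wrist_force: [-0.3, 0.1, -4.4]
finger_gap: 0.0412
eff [-61.44 -13.29   1.72] tilt 17.0 tip [0.4457 0.4178 0.0559]
t 9.07 tcp [0.3818 0.388  0.0715] gap 0.0411 F [ 0.02 -0.41 -4.74]
shift mm [-0.4 -0.3 -1.3] turn [-0.1 -1.   0.1]
```

View pics/p17.png

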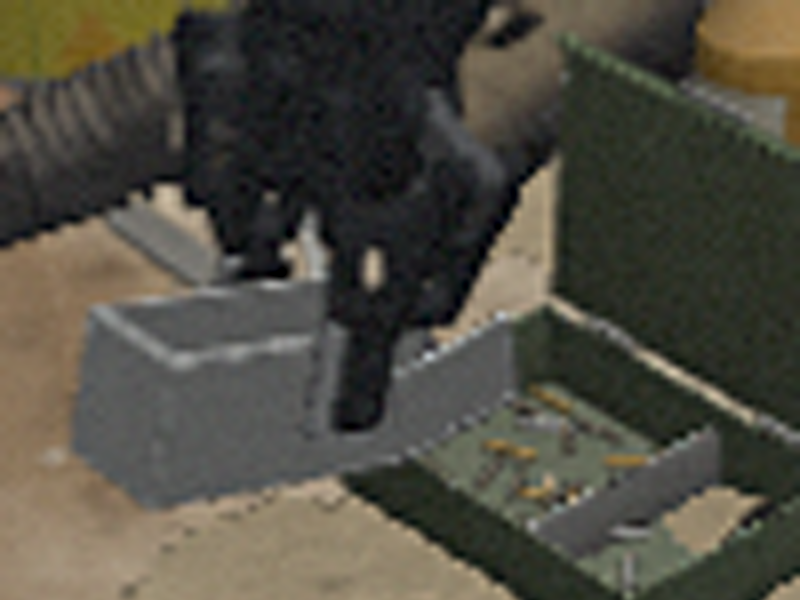

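```bash
cat >> look.py <<'E'
D=np.abs(s.astype(int)-b).sum(2)
print('changed px', (D[166:190,236:256]>60).sum(), (D[172:190,225:256]>60).sum())
E
python3 -m creep '[[0.7,0,0,-0.0007,0,-0.5,0],[0.7,0,0,-0.0013,0,-1,0],[0.7,0,0,-0.0013,0,-1,0]]'; python3 look.py p18 19
```

```text
t: 9.45
tcp_pos: [0.3824, 0.3882, 0.0728]
ee_rot: [0.964, 0.214, -0.153, 0.033]
wrist_force: [1.2, 0.2, -3.9]
finger_gap: 0.0413
eff [-61.89 -13.33   1.81] tilt 17.99 tip [0.4459 0.4179 0.0559]
t 9.5 tcp [0.3823 0.3882 0.0728] gap 0.0415 F [-0.47  0.06 -4.25]
shift mm [-0.6 -0.3 -1.2] turn [-0.1 -1.   0. ]
changed px 0 11
```

```bash
python3 -m creep '[[0.7,0,0,-0.0007,0,-0.5,0],[0.7,-0.0004,0,-0.0013,0,-1,0],[0.7,-0.0004,0,-0.0013,0,-1,0]]'; python3 look.py p19 20
```

```text
t: 9.88
tcp_pos: [0.3825, 0.3882, 0.0741]
ee_rot: [0.963, 0.214, -0.161, 0.035]
wrist_force: [0.2, 0.7, -5.5]
finger_gap: 0.0409
eff [-62.29 -13.47   1.88] tilt 19.0 tip [0.4457 0.4178 0.0559]
t 9.93 tcp [0.3824 0.3882 0.0741] gap 0.0411 F [-0.35  0.49 -5.06]
shift mm [-0.4 -0.3 -1.2] turn [-0.1 -1.   0. ]
changed px 0 11
```

```bash
python3 -m creep '[[0.7,0,0,-0.0007,0,-0.5,0],[0.7,-0.0002,0,-0.0013,0,-1,0],[0.7,-0.0002,0,-0.0013,0,-1,0]]'; python3 look.py p20 21
```

```text
t: 10.3
tcp_pos: [0.3829, 0.3883, 0.0753]
ee_rot: [0.961, 0.213, -0.17, 0.036]
wrist_force: [0.2, -0.6, -4.7]
finger_gap: 0.041
eff [-62.48 -13.45   1.98] tilt 19.99 tip [0.4458 0.4177 0.056 ]
t 10.35 tcp [0.3827 0.3883 0.0754] gap 0.0415 F [-0.87  0.46 -4.63]
shift mm [-0.4 -0.4 -1.1] turn [-0.1 -1.   0. ]
changed px 62 65
```

View pics/p20.png

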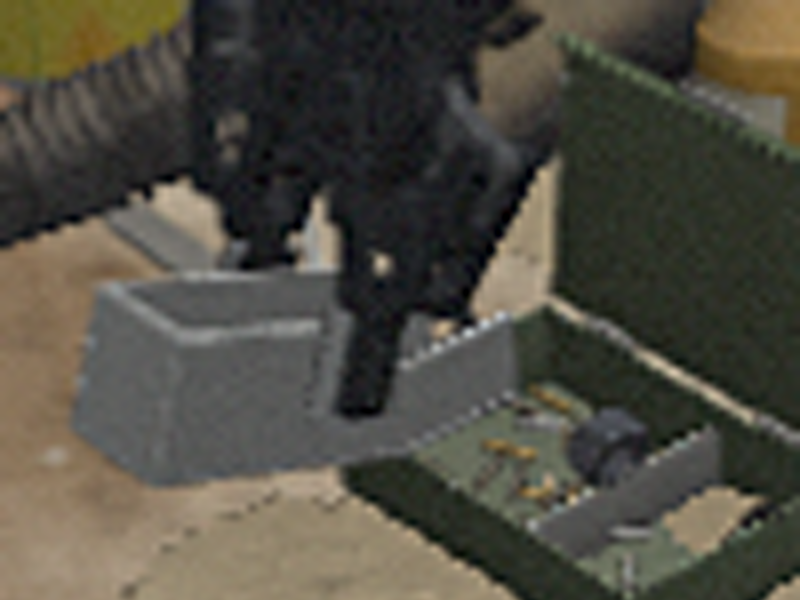

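```bash
python3 -m creep '[[0.7,0,0,0,0,0,0]]'; python3 look.py p20b 21
```

```text
t: 10.48
tcp_pos: [0.3827, 0.3883, 0.0754]
ee_rot: [0.961, 0.213, -0.17, 0.036]
wrist_force: [-0.6, 0.5, -3.7]
finger_gap: 0.0412
eff [-62.5  -13.37   1.98] tilt 19.99 tip [0.4458 0.4178 0.056 ]
t 10.53 tcp [0.3827 0.3883 0.0754] gap 0.0413 F [ 0.59  0.19 -4.22]
shift mm [-0.4 -0.4 -1.1] turn [-0.1 -1.   0. ]
changed px 49 41
```

View pics/p20b.png

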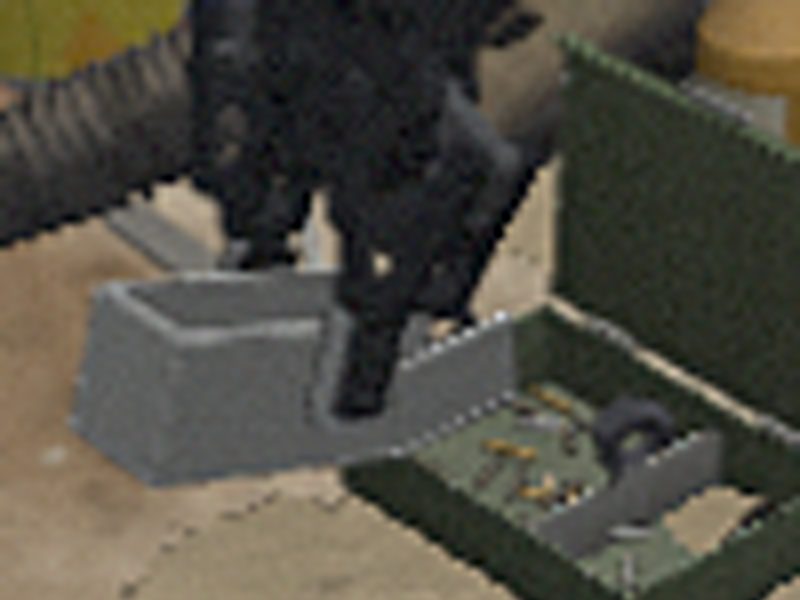

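```bash
python3 -m creep '[[0.7,0,0,0,0,0,0],[0.7,0,0,0,0,0,0],[0.7,0,0,0,0,0,0]]'; python3 look.py p20c 21
```

```text
t: 10.9
tcp_pos: [0.3827, 0.3883, 0.0754]
ee_rot: [0.961, 0.213, -0.17, 0.036]
wrist_force: [-1.0, -0.5, -4.8]
finger_gap: 0.0411
eff [-62.53 -13.39   1.97] tilt 19.99 tip [0.4457 0.4177 0.056 ]
t 10.95 tcp [0.3827 0.3883 0.0754] gap 0.0413 F [ 0.14 -0.44 -4.68]
shift mm [-0.4 -0.4 -1.1] turn [-0.1 -1.   0. ]
changed px 55 57
```

View pics/p20c.png

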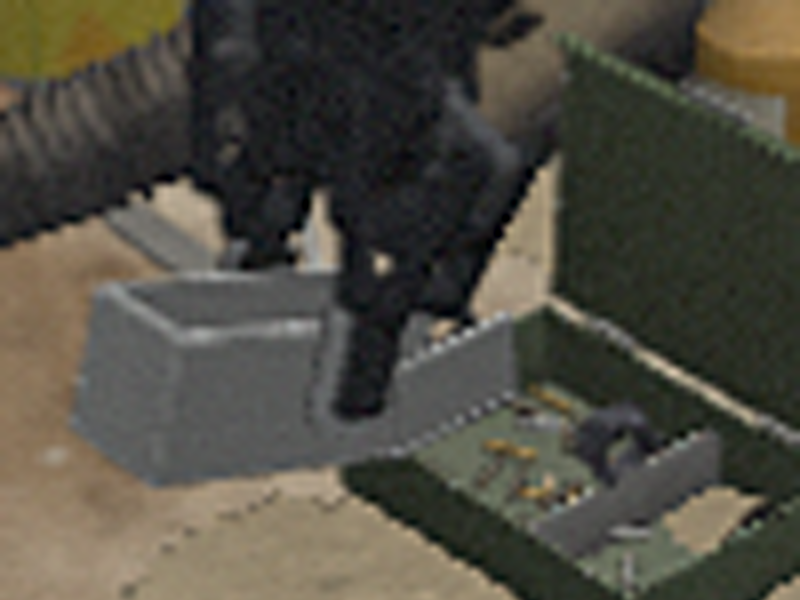

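```bash
python3 -m creep '[[0.7,0,0,-0.0007,0,-0.5,0],[0.7,-0.0002,0,-0.0012,0,-1,0],[0.7,-0.0002,0,-0.0012,0,-1,0]]'; python3 look.py p21 22
```

```text
t: 11.32
tcp_pos: [0.3832, 0.3884, 0.0765]
ee_rot: [0.96, 0.213, -0.178, 0.038]
wrist_force: [-0.5, -0.6, -4.1]
finger_gap: 0.041
eff [-62.94 -13.57   2.07] tilt 20.99 tip [0.4458 0.4177 0.0559]
t 11.38 tcp [0.3831 0.3884 0.0765] gap 0.0411 F [ 0.19 -0.24 -3.55]
shift mm [-0.4 -0.4 -1.2] turn [-0.1 -1.   0. ]
changed px 59 58
```

View pics/p21.png

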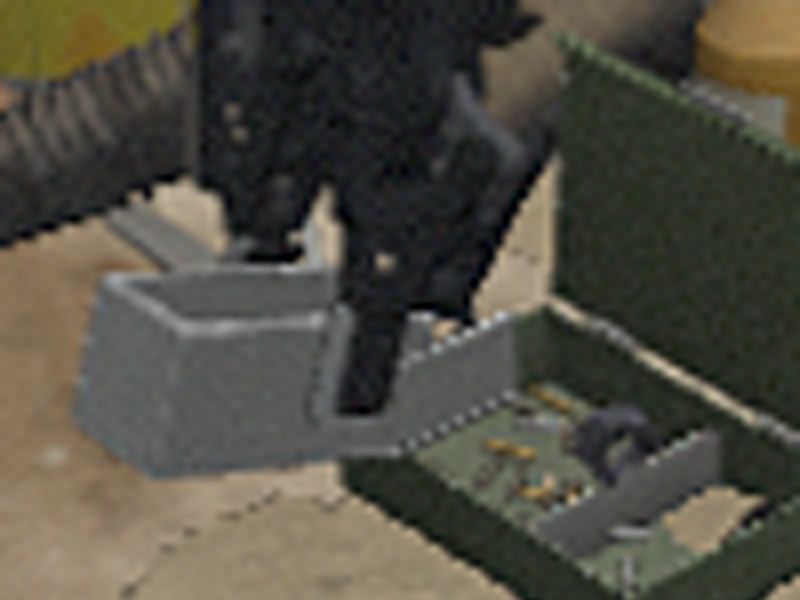

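```bash
python3 -m creep '[[0.7,0,0,-0.0007,0,-0.5,0],[0.7,-0.0003,0,-0.0012,0,-1,0],[0.7,-0.0003,0,-0.0012,0,-1,0]]'; python3 look.py p22 23
```

```text
t: 11.75
tcp_pos: [0.3834, 0.3885, 0.0776]
ee_rot: [0.958, 0.213, -0.186, 0.04]
wrist_force: [-0.1, -0.2, -4.5]
finger_gap: 0.0409
eff [-63.34 -13.64   2.17] tilt 21.99 tip [0.4456 0.4176 0.0559]
t 11.8 tcp [0.3833 0.3884 0.0776] gap 0.0414 F [ 0.16 -0.05 -3.73]
shift mm [-0.3 -0.5 -1.3] turn [-0.1 -1.   0. ]
changed px 55 57
```

```bash
python3 -m creep '[[0.7,0,0,-0.0007,0,-0.5,0],[0.7,-0.0003,0,-0.0013,0,-1,0],[0.7,-0.0003,0,-0.0013,0,-1,0]]'; python3 look.py p23 24
```

```text
t: 12.18
tcp_pos: [0.3836, 0.3886, 0.0789]
ee_rot: [0.957, 0.212, -0.195, 0.042]
wrist_force: [0.5, 1.1, -3.7]
finger_gap: 0.0411
eff [-63.82 -13.78   2.24] tilt 23.0 tip [0.4456 0.4175 0.0559]
t 12.22 tcp [0.3835 0.3885 0.0789] gap 0.0412 F [-0.51  0.33 -3.33]
shift mm [-0.2 -0.5 -1.3] turn [-0.1 -1.   0. ]
changed px 58 59
```

```bash
python3 -m creep '[[0.7,0,0,-0.0007,0,-0.5,0],[0.7,-0.0002,0,-0.0013,0,-1,0],[0.7,-0.0002,0,-0.0013,0,-1,0]]'; python3 look.py p24 25
```

```text
t: 12.6
tcp_pos: [0.384, 0.3887, 0.0801]
ee_rot: [0.955, 0.212, -0.203, 0.044]
wrist_force: [-0.8, 0.1, -3.3]
finger_gap: 0.041
eff [-64.   -13.87   2.24] tilt 24.0 tip [0.4455 0.4175 0.056 ]
t 12.65 tcp [0.3838 0.3887 0.0801] gap 0.041 F [-0.17 -0.38 -3.73]
shift mm [-0.1 -0.5 -1.3] turn [-0.1 -1.   0. ]
changed px 57 59
```

View pics/p24.png

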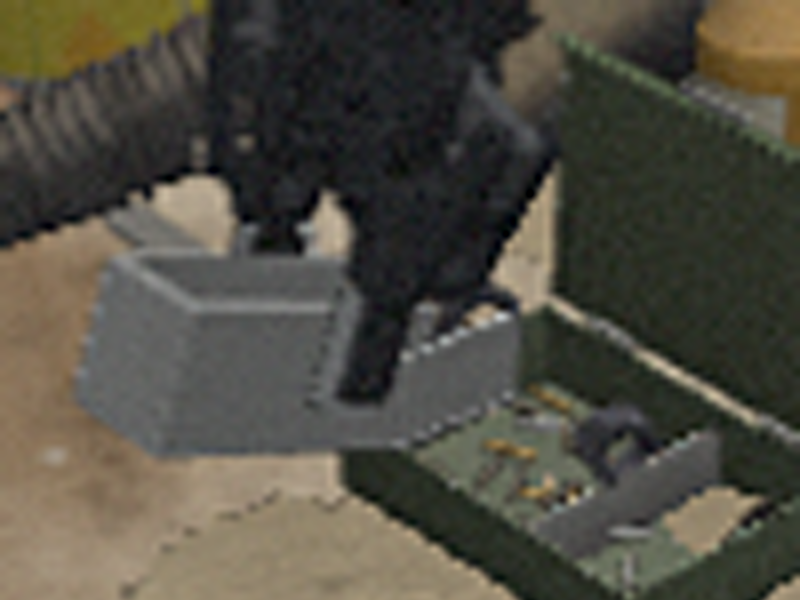

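```bash
python3 -m creep '[[0.7,0,0,0,0,0,0]]'; python3 look.py p24b 25
```

```text
t: 12.78
tcp_pos: [0.3838, 0.3887, 0.0802]
ee_rot: [0.955, 0.212, -0.203, 0.044]
wrist_force: [-0.4, 0.0, -3.8]
finger_gap: 0.0414
eff [-64.01 -13.68   2.29] tilt 24.0 tip [0.4455 0.4175 0.056 ]
t 12.82 tcp [0.3838 0.3887 0.0802] gap 0.0415 F [-0.37  1.12 -4.23]
shift mm [-0.1 -0.5 -1.2] turn [-0.1 -1.   0. ]
changed px 98 73
```

View pics/p24b.png

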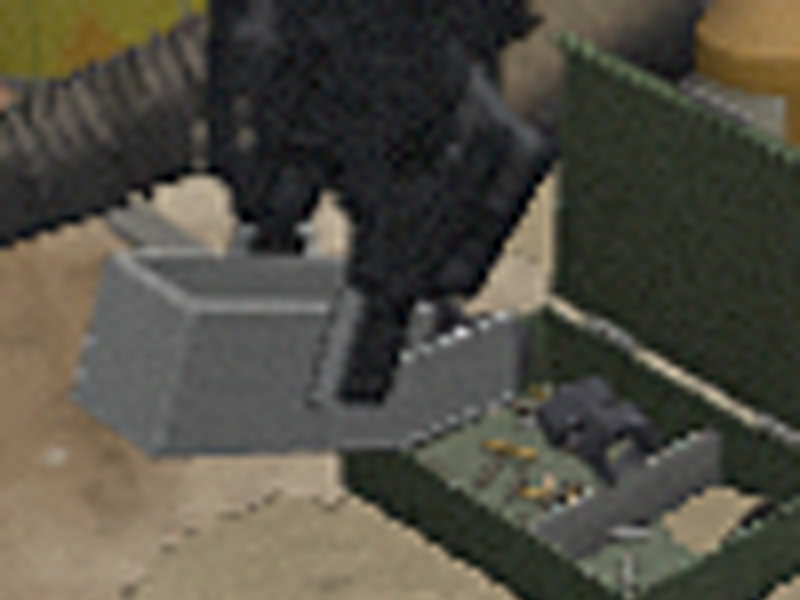

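```bash
python3 -m creep '[[0.7,0,0,0.003,0,2.5,0],[0.7,0,0,0.007,0,6,0],[0.7,0,0,0.012,0,10,0],[0.7,0,0,0.012,0,12,0]]'; python3 look.py p12 6
```

```text
t: 13.32
tcp_pos: [0.3782, 0.3862, 0.0694]
ee_rot: [0.971, 0.215, -0.102, 0.022]
wrist_force: [-1.0, -0.1, -3.3]
finger_gap: 0.0416
eff [-57.01 -13.6    0.62] tilt 12.0 tip [0.4425 0.4165 0.0603]
t 13.38 tcp [0.3777 0.3862 0.0698] gap 0.0412 F [-1.21 -0.52 -3.23]
shift mm [ 4.9 -0.1 11.1] turn [-0.1  6.   0.1]
changed px 126 127
```

View pics/p12.png

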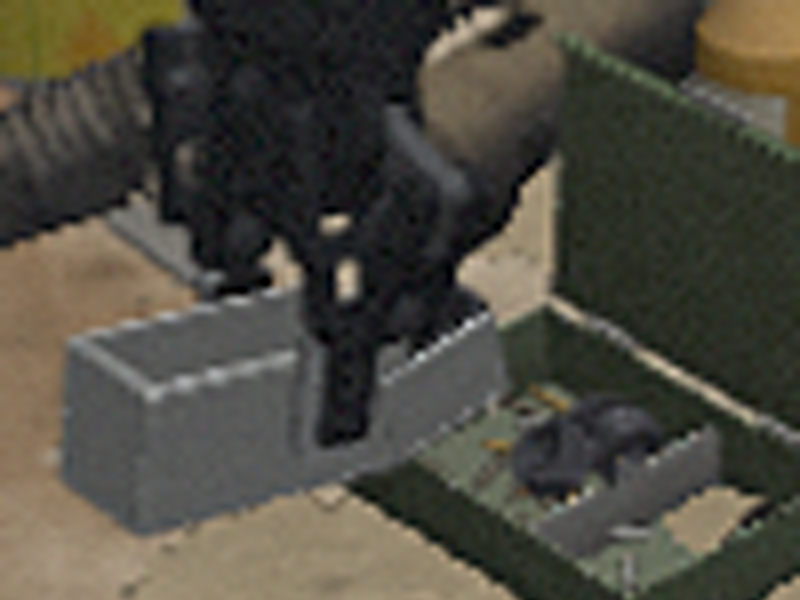

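```bash
python3 -m creep '[[0.7,0,0,0,0,2,0],[0.7,0.001,0,-0.003,0,5,0],[0.7,0.002,0,-0.012,0,8,0],[0.7,0.002,0,-0.022,0,11,0],[0.7,0.002,0,-0.03,0,13,0]]'; python3 look.py p0 0;python3 -c "
from h import *
t=viewer.capture('top')
crop('top',t,150,130,260,235,5,'tp0')"
```

```text
t: 14.0
tcp_pos: [0.3849, 0.3896, 0.0993]
ee_rot: [0.976, 0.217, 0.008, -0.003]
wrist_force: [-0.8, 0.0, -3.6]
finger_gap: 0.0417
eff [-49.4  -13.11  -0.38] tilt -1.11 tip [0.4498 0.4202 0.1071]
t 14.05 tcp [0.3847 0.3898 0.1001] gap 0.0411 F [-1.24 -0.04 -2.83]
shift mm [-6.1  0.3 49.6] turn [-0.2 -1.1  0.1]
changed px 131 126
```

View pics/p0.png

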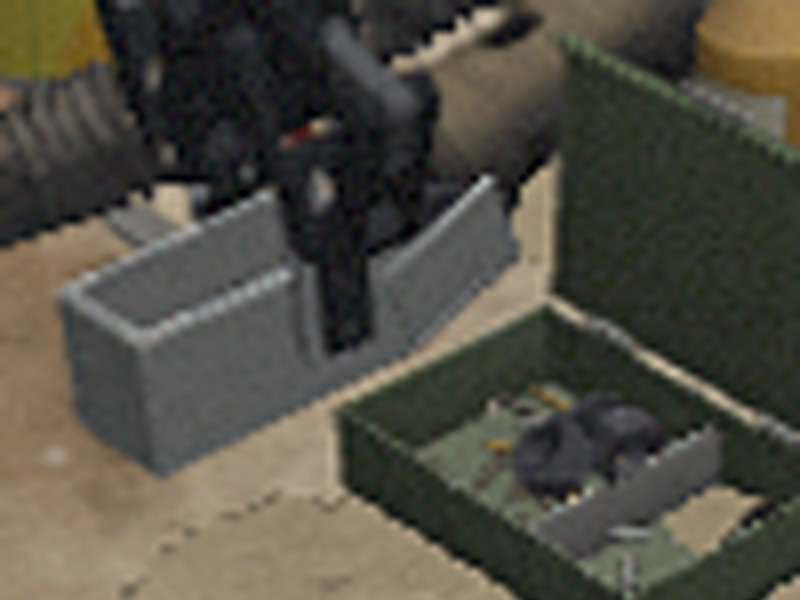

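View pics/tp0.png

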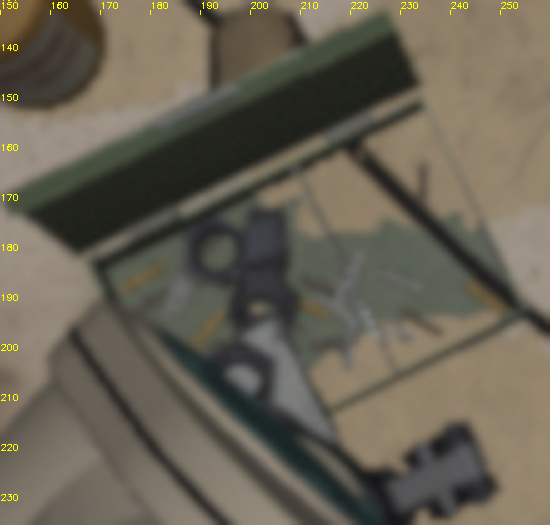

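```bash
python3 -m creep '[[0.7,-0.002,0,-0.005,0,2,0],[0.7,-0.004,0,-0.008,0,5,0],[0.7,-0.006,0,-0.01,0,8,0],[0.7,-0.006,0,-0.01,0,10,0],[0.7,-0.006,0,-0.01,0,10,0]]'; python3 look.py m10 0;python3 -c "
from h import *
t=viewer.capture('top')
crop('top',t,150,130,260,235,5,'tm10')"
```

```text
t: 14.72
tcp_pos: [0.3783, 0.3867, 0.109]
ee_rot: [0.972, 0.216, 0.092, -0.021]
wrist_force: [-0.7, -0.8, -4.0]
finger_gap: 0.0411
eff [-47.86 -10.9   -0.94] tilt -10.95 tip [0.4421 0.4166 0.1284]
t 14.78 tcp [0.379  0.3872 0.1092] gap 0.0412 F [-0.11  0.2  -3.18]
shift mm [-10.1   0.3  58. ] turn [ -0.1 -10.9   0.1]
changed px 128 126
```

View pics/m10.png

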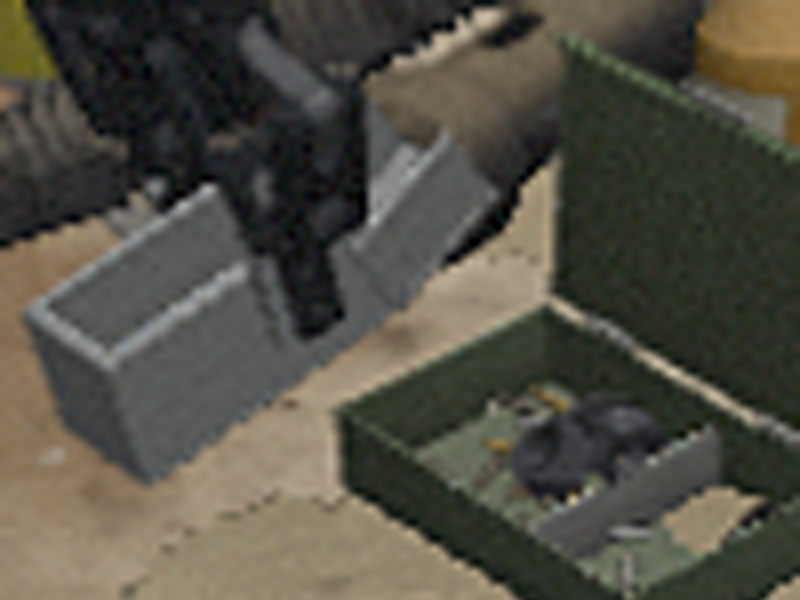

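View pics/tm10.png

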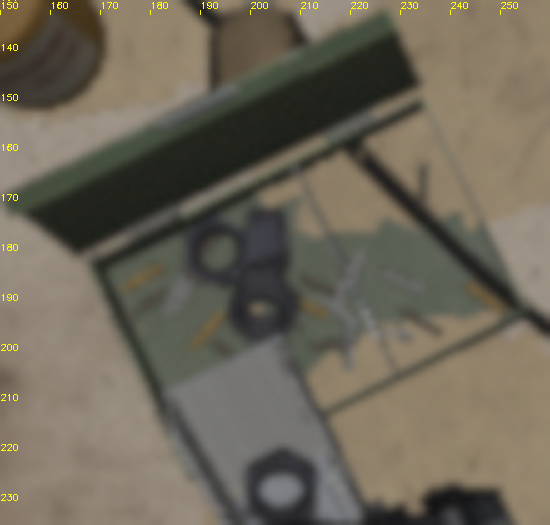

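```bash
python3 -c "
from h import *
plan([.479,.139,.11],41.3,-5)"
```

```text
t 14.82 tcp [0.3795 0.3874 0.1094] gap 0.041 F [-0.14  0.   -2.97]
shift mm [-14.6 267.2  -4.2] turn [  2.1  -6.  -16.1]
```

```bash
python3 -m creep '[[0.7,0,0.01,0,0,-1,0],[0.7,-0.001,0.028,-0.001,0,-2,-1],[0.7,-0.002,0.053,-0.001,0,-3,-3],[0.7,-0.004,0.08,-0.002,0,-4,-5],[0.7,-0.005,0.107,-0.002,0,-5,-6]]'; python3 -c "
from h import *
plan([.479,.139,.11],41.3,-4)"
```

```text
t: 15.45
tcp_pos: [0.4213, 0.2876, 0.1102]
ee_rot: [0.962, 0.267, 0.052, -0.008]
wrist_force: [0.0, 0.0, -4.2]
finger_gap: 0.0413
t 15.45 tcp [0.4213 0.2876 0.1102] gap 0.0413 F [ 0.05  0.05 -4.2 ]
shift mm [-27.1 157.1  -0.6] turn [  1.6  -1.9 -10.2]
```

```bash
python3 -m creep '[[0.7,-0.005,0.027,0,0,0,-2],[0.7,-0.01,0.054,0,0,0,-4],[0.7,-0.014,0.081,0,0,-1,-6],[0.7,-0.019,0.108,0,0.5,-1,-8],[0.7,-0.023,0.13,0,1,-2,-10]]'; python3 -m creep '[[0.7,-0.002,0.012,0,0,0,0],[0.7,-0.004,0.02,0,0,-0.5,0],[0.7,-0.004,0.022,0,0,-1,0],[0.7,-0.004,0.022,0,0,-1,0]]'; python3 -c "
from h import *
plan([.4782,.1392,.1],41.3,0)
t=viewer.capture('top');s=viewer.capture('side')
crop('top',t,140,120,260,235,5,'t8');crop('side',s,200,120,340,290,4,'s8')
"
```

```text
t: 16.08
tcp_pos: [0.4697, 0.1626, 0.1095]
ee_rot: [0.936, 0.35, 0.033, -0.007]
wrist_force: [0.0, 0.2, -3.9]
finger_gap: 0.0413
t: 16.58
tcp_pos: [0.4811, 0.1445, 0.1095]
ee_rot: [0.936, 0.351, 0.025, -0.004]
wrist_force: [-0.0, 1.2, -3.2]
finger_gap: 0.0411
t 16.57 tcp [0.4811 0.1445 0.1095] gap 0.0411 F [-0.01  1.24 -3.22]
shift mm [-6.1  2.   9.2] turn [ 0.6 -2.8 -0.2]
```

View pics/s8.png

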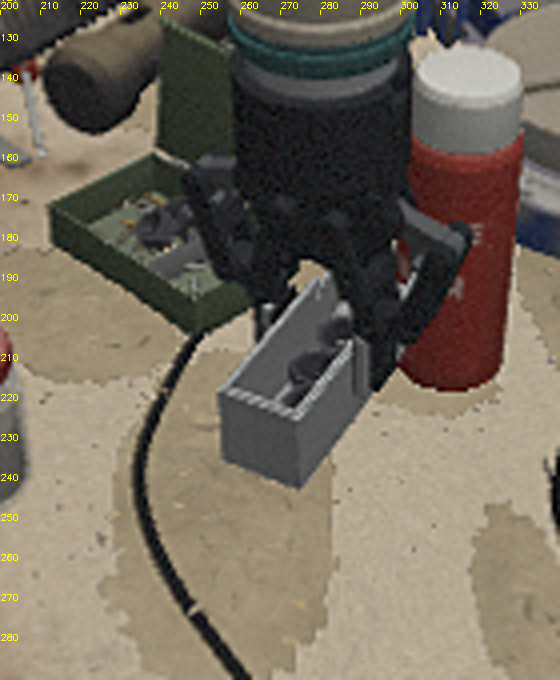

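View pics/t8.png

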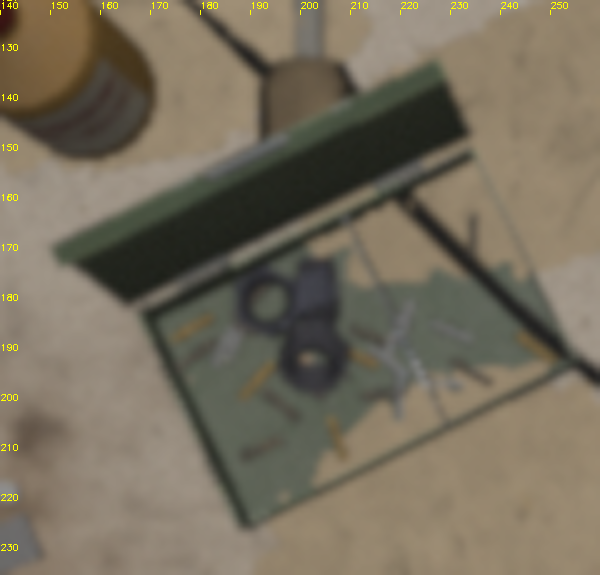

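```bash
python3 -m creep '[[0.7,-0.003,0.001,0.01,0.5,-1,0],[0.7,-0.006,0.002,0.03,0.6,-2,-0.2],[0.7,-0.004,0.002,0.05,0.6,-2.8,-0.2],[0.7,-0.002,0.002,0.065,0.6,-2.8,-0.2],[0.7,-0.002,0.002,0.075,0.6,-2.8,-0.2]]'; python3 -m creep '[[0.7,0,0,0.003,0,0,0],[0.7,0,0,0.004,0,0,0]]'; python3 -c "
from h import *
plan([.4782,.1392,.0124],41.3,-0.3)
"
```

```text
t: 17.3
tcp_pos: [0.4835, 0.1436, 0.0334]
ee_rot: [0.936, 0.353, -0.001, -0.0]
wrist_force: [0.6, -0.7, -3.3]
finger_gap: 0.0413
t: 17.55
tcp_pos: [0.4834, 0.1435, 0.0294]
ee_rot: [0.936, 0.353, -0.001, -0.0]
wrist_force: [0.2, -0.1, -2.5]
finger_gap: 0.0411
t 17.55 tcp [0.4834 0.1435 0.0294] gap 0.0411 F [ 0.21 -0.12 -2.54]
shift mm [-6.8 -0.2 17. ] turn [-0.1  0.3  0. ]
```

```bash
python3 -m creep '[[0.7,-0.003,0,0.002,0,0,0],[0.7,-0.0065,0,0.006,0,-0.2,0],[0.7,-0.007,0,0.01,0,-0.3,0],[0.7,-0.007,0,0.013,0,-0.3,0],[0.7,-0.007,0,0.0145,0,-0.3,0]]'; python3 -c "
from h import *
plan([.4782,.1392,.0124],41.3,.3)
"
```

```text
t: 18.18
tcp_pos: [0.4782, 0.139, 0.0146]
ee_rot: [0.936, 0.353, -0.003, 0.001]
wrist_force: [0.6, -0.7, -3.6]
finger_gap: 0.0411
t 18.18 tcp [0.4782 0.139  0.0146] gap 0.0411 F [ 0.56 -0.74 -3.6 ]
shift mm [ 0.2 -0.1  2.2] turn [-0.1  0.   0. ]
```

```bash
python3 -m creep '[[0.7,0,0,0.001,0,0,0],[0.7,0,0,0.002,0,0,0],[0.7,0,0,0.0025,0,0,0],[0.7,0,0,0.0025,0,0,0]]'; python3 -c "
from h import *
plan([.4782,.1392,.0124],41.3,.3)
s=viewer.capture('side')
plan([.4782,.1392,.0124],41.3,.3)
crop('side',s,220,180,340,290,5,'s9')
"
```

```text
t: 18.68
tcp_pos: [0.4782, 0.139, 0.0125]
ee_rot: [0.936, 0.353, -0.003, 0.001]
wrist_force: [-0.8, 0.2, 3.4]
finger_gap: 0.0413
t 18.68 tcp [0.4782 0.139  0.0125] gap 0.0413 F [-0.82  0.18  3.38]
shift mm [ 0.1 -0.2  0.1] turn [-0.1  0.   0. ]
t 18.73 tcp [0.4782 0.139  0.0125] gap 0.0412 F [-1.26 -0.39  4.18]
shift mm [ 0.1 -0.1  0.1] turn [-0.1  0.   0. ]
```

View pics/s9.png

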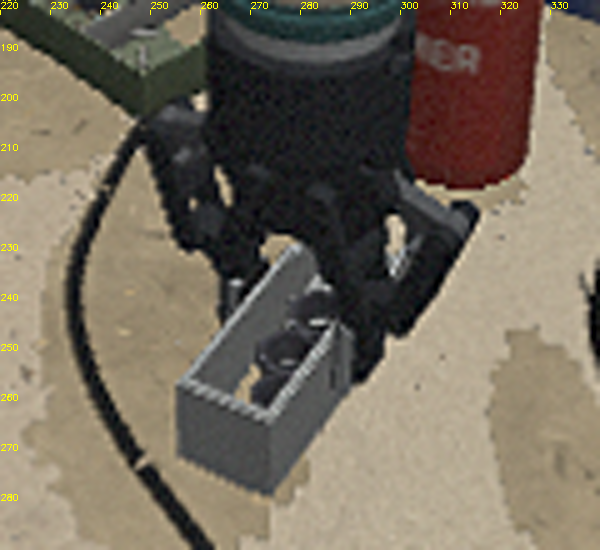

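```bash
python3 -m creep '[[0.45,0,0,0,0,0,0],[0.4,0,0,0,0,0,0],[0.2,0,0,0,0,0,0],[0,0,0,0,0,0,0],[0,0,0,0,0,0,0]]'; python3 -c "
from h import *
plan([.4782,.1392,.0124],41.3,.3)"
```

```text
t: 19.35
tcp_pos: [0.4782, 0.139, 0.0125]
ee_rot: [0.936, 0.353, -0.003, 0.001]
wrist_force: [-0.0, -0.2, 0.7]
finger_gap: 0.0855
t 19.35 tcp [0.4782 0.139  0.0125] gap 0.0855 F [-0.04 -0.23  0.69]
shift mm [ 0.1 -0.2  0.1] turn [-0.1  0.   0. ]
```

```bash
python3 -m creep '[[0,0,0,-0.01,0,0,0],[0,0,0,-0.04,0,0,0],[0,0,0,-0.08,0,0,0],[0,0,0,-0.12,0,0,0],[0,0,0,-0.16,0,0,0]]'; python3 -m creep '[[0,-0.03,0.03,0,0,0,0],[0,-0.06,0.07,0,0,0,0],[0,-0.09,0.11,0,0,0,0],[0,-0.12,0.15,0,0,0,0],[0,-0.12,0.15,0,0,0,0]]'; python3 -c "
from h import *
plan([.4782,.1392,.17],41.3,.3)
t=viewer.capture('top');s=viewer.capture('side')
crop('top',t,140,80,400,300,3,'t10');crop('side',s,170,100,340,290,3,'s10')
cv2.imwrite('pics/sideE.png',s);cv2.imwrite('pics/topE.png',t)
"
```

```text
t: 19.98
tcp_pos: [0.4788, 0.1394, 0.1745]
ee_rot: [0.936, 0.353, -0.003, 0.001]
wrist_force: [0.6, 0.5, -0.2]
finger_gap: 0.0856
t: 20.6
tcp_pos: [0.4875, -0.0575, 0.1755]
ee_rot: [0.937, 0.349, -0.003, 0.002]
wrist_force: [0.9, 1.6, 0.6]
finger_gap: 0.0856
t 20.6 tcp [ 0.4875 -0.0575  0.1755] gap 0.0856 F [0.9  1.59 0.61]
shift mm [ 121.7 -154.9    4.5] turn [ 0.1  0.1 -0.4]
```

View pics/s10.png

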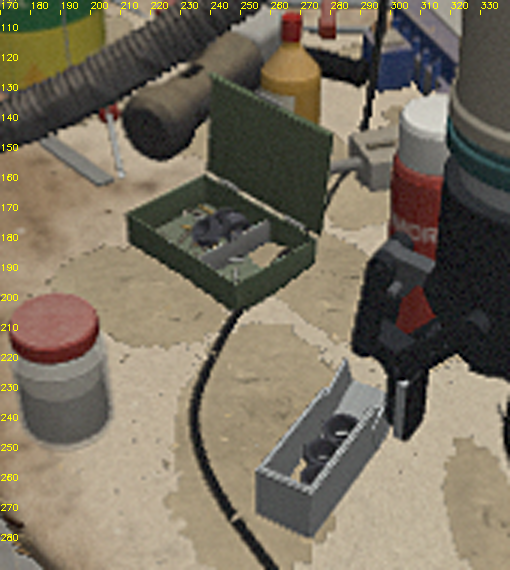

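View pics/t10.png

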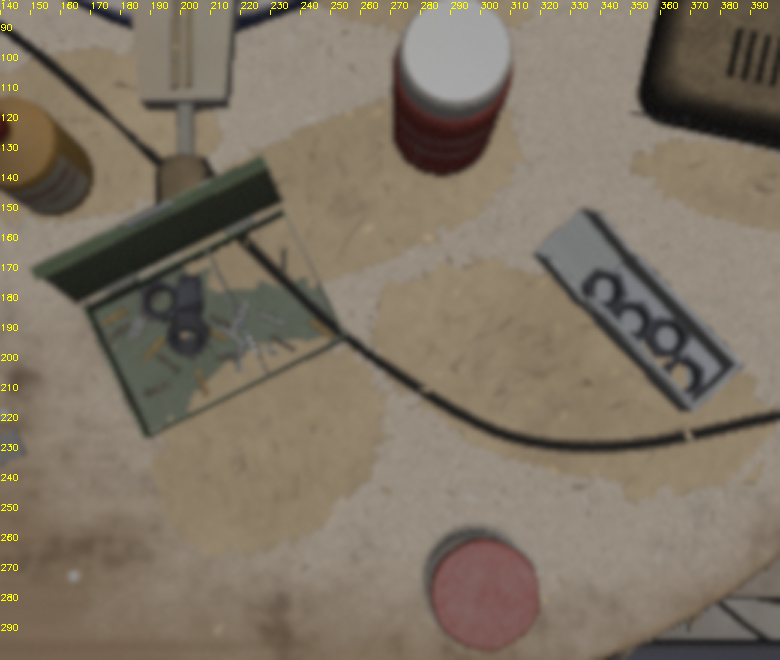

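```bash
python3 -m creep '[[0,0,0,0,0,0,0],[0,0,0,0,0,0,0],[0,0,0,0,0,0,0],[0,0,0,0,0,0,0]]'; python3 -c "
from h import *
a=cv2.imread('pics/top0.png');b=cv2.imread('pics/topE.png')
for n,(x0,y0,x1,y1) in dict(scoop=(305,140,400,225),jar=(275,250,330,305),can=(262,70,320,145),lid=(145,130,240,183),glue=(120,105,175,155)).items():
  f=lambda i:cv2.cvtColor(i[y0:y1,x0:x1],6).astype(np.float32)
  print(n,cv2.phaseCorrelate(f(a),f(b)))
r.close_job()"
```

```text
t: 21.2
tcp_pos: [0.4877, -0.0522, 0.1754]
ee_rot: [0.936, 0.353, -0.002, 0.0]
wrist_force: [0.2, -0.4, 0.8]
finger_gap: 0.0855
scoop ((-0.09046749018132516, 0.6120786248597767), 0.4159138063589732)
jar ((0.014698127235078573, -0.011469187301386796), 0.9987295254071553)
can ((0.02648780192505029, 0.48440208412467456), 0.948942224184672)
lid ((0.043653278881798485, -0.012247702360735246), 0.9586000190472898)
glue ((-0.1753550009248528, 0.23876971822281945), 0.9788643493652344)
the job is handed in; nothing more can be done
```

I poured three of the seven nuts into the larger compartment and kept four in the scoop. I then set the scoop back upright where it had stood, let go and handed the job in at about 21 s.

- **Pour:** I held the spout over the compartment and tilted in steps of about 1°. The first nut dropped at 20° and the others at 24°. I then tilted back, and the one nut left on the ramp slid down into the scoop.
- **Nut count:** the last top view shows three nuts in the larger compartment, none in the smaller one, and four in the scoop. The held weight fell by about 1.2 N, but the readings are noisy, so this fits three nuts only roughly.
- **Scoop position:** it is back within about 0.6 px (1–2 mm) of its starting place. This match is weak because the nuts inside changed; closing the fingers also turned the scoop slightly to line up with the gripper.
- **Bystanders:**
  - The jar, the tin and its open lid show no shift.
  - The glue bottle (0.3 px) and spray can (0.5 px) shifted less than a pixel between the pictures. The arm did not appear to touch them, so I take this as shadow or image noise.
- **Forces:** the largest wrist force I read was about 6 N. At hand-in the gripper was open and clear of everything.

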